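# Clear the rest zone of a laboratory hotplate and slide the bath pan over to it

## Task

The covered bath pan on the hotplate has been heated long enough. Take the blue-capped vial off the rest zone (single white ring) and stand it upright in an empty cell of the blue crate, then slide the pan sideways across the glass from the heating zone (double red ring) until its base is inside the white ring, without lifting or tipping it off the glass, and let go. Leave the other vials, the amber bottle and the timer where they are.

Things in the scene. Friction and masses are not known exactly. Their poses are not given: they have to be found in the camera images.
- hotplate: White bench hotplate, fixed, 122 mm deep (x) by 244 mm wide (y), flat black glass top 55 mm above its origin (centre of its underside, on the worktop). Its front (-x, two small black knobs) faces the robot. A wire shelf overhangs the glass, carried by two posts at the rear corners, so front and sides are open below it.
- shelf_front (a point): Middle of the wire shelf's front edge, 90 mm ahead of the hotplate's centre. Shelf wires lie 301 to 309 mm above the worktop, from here back over all the glass, 232 mm wide. A gripper pointing straight down does not fit under or close before it: come in from the front, the tool leaning back towards the robot by 25 to 35 degrees, and leave along the tool axis.
- heat_zone: Heating zone: a double red ring printed on the glass, radii 46 and 52 mm; origin at its centre, on the glass; axes as the hotplate's. It is the left or the right zone; the two zones lie 124 mm apart along the hotplate's y.
- rest_zone: Rest zone: a single white ring printed on the glass, radius 52 mm; origin at its centre, on the glass; axes as the hotplate's. The other of the two zones.
- pan: Round stainless bath pan, 80 mm diameter, 51 mm high, with a fixed lid whose black knob reaches 70 mm; about 0.3 kg; origin at the centre of its underside; z up. A straight level black handle, 14 mm wide and 16 mm high, points along its -x, roughly to the front, from 43 to 105 mm from the axis, centred 36 mm above the underside.
- pan_handle (a point): Grip point on the pan's handle: 77 mm from the pan's axis, mid-height of the handle (36 mm above the glass).
- blue_vial: Sample vial with blue cap, 23 mm diameter, 48 mm high, loose, standing on the rest zone at the start; origin at the centre of its underside, z up.
- crate: Blue plastic vial crate, fixed, 107 x 107 mm, 20 mm high, divided into 2 x 2 square cells 47 mm wide (walls 3 mm, floor 3 mm thick); origin at the centre of its underside. It may stand at any yaw. Two of its cells hold other vials.
- cell_0 (a point): Centre of a crate cell, on its floor.
- cell_1 (a point): Centre of a crate cell, on its floor.
- cell_2 (a point): Centre of a crate cell, on its floor.
- cell_3 (a point): Centre of a crate cell, on its floor.
- white_vial: Sample vial with white cap, same size as the blue one, upright in a crate cell; origin at the centre of its underside. To be left alone.
- red_vial: Sample vial with red cap, same size, upright in a crate cell; origin at the centre of its underside. To be left alone.
- amber_bottle: Amber reagent bottle with black cap, 66 mm diameter, 140 mm high, loose, standing right of the hotplate; origin at the centre of its underside. To be left alone.
- timer: Digital timer with three keys, 66 x 72 x 36 mm, loose, left of the hotplate; origin at the centre of its underside. To be left alone.

How it is judged (in metres and radians):
On the way, in this order (a step that is already met when the one before it is completed fails the run):
1. the blue-capped vial stands upright on the floor of a crate cell (x of blue_vial in the frame of crate between -0.05 and 0.05 m and y of blue_vial in the frame of crate between -0.05 and 0.05 m and height (world z) of blue_vial below 0.008 m and angle between blue_vial's own z axis and vertical below 0.15 rad), for 0.2 s.
2. the pan's base is inside the white ring (horizontal distance between pan and rest_zone below 0.013 m), for 0.2 s.
At the end, for the whole second after the job is handed in: The blue-capped vial stands upright (within 0.15 rad) and still on the floor of a crate cell of its own, and the pan stands flat and still on the glass with its axis within 13 mm of the centre of the white ring, so that its base is inside the ring (all of step 1 and horizontal distance between pan and rest_zone below 0.013 m and z of pan in the frame of rest_zone below 0.004 m and angle between pan's own z axis and vertical below 0.05 rad and linear speed of each of pan, blue_vial below 0.01 m/s); the robot touches nothing.
It fails at once if the pan is lifted off the glass by more than 8 mm or tipped by more than 0.15 rad (z of pan in the frame of hotplate above 0.063 m or angle between pan's own z axis and vertical above 0.15 rad).
It fails at once if the pan is pushed off the glass (z of pan in the frame of hotplate below 0.045 m).
It fails at once if the white-capped or red-capped vial is knocked over or taken out of its place (moved more than 30 mm or tilted more than 0.5 rad) (distance of any of white_vial, red_vial from where it was at the start of the episode above 0.03 m or angle between any of white_vial, red_vial's own z axis and vertical above 0.5 rad).
It fails at once if the timer or the amber bottle is pushed more than 30 mm, or the bottle knocked over (distance of any of timer, amber_bottle from where it was at the start of the episode above 0.03 m or angle between amber_bottle's own z axis and vertical above 0.5 rad).
It also fails if it takes over 64 s, if anything falls off the work surface, if the arm or the gripper's body presses on something with over 40 N, if the wrist force passes 120 N, or if a joint passes its speed limit or range.

## Robot

A 6-joint arm with a two-finger parallel gripper is mounted at the origin on a cart in front of the work surface, level with it; the furniture and walls round the work are solid. World frame = base frame: x ahead of the robot, y to its left, z up, the work surface at z = 0. Lengths are in mm, angles in rad, forces in N, time in s.
With the tool pointing down it reaches from about 375 to 975 mm from the base axis. Payload 3.8 kg.
Tool frame: the origin (TCP) lies at the very end of the fingers, on their centre line; the grasp point (between the pads) lies 19 mm behind it (grip_depth is the distance from the TCP to the grasp point, in mm); z points along the fingers, y is the direction in which the jaws open and shut (so a half turn about z gives the same grasp; the last joint's range is limited). The gripper opens to 85 mm and grips with 20 to 120 N. Pads are 22 mm wide; open, the fingers measure 114 mm over their backs; the gripper's body (76 mm by 85 mm) begins 54 mm behind the grasp point. The pads swing forward as they close: fully open they stand 13 mm farther back than shut.
Start: joints at [1.135, 0.264, 1.604, -0, 1.274, -0.037], TCP at [262.108, 622.027, 231.28] pointing down, gripper open.
Joint ranges: [-2.63, 2.63], [-0.94, 2.18], [0.31, 2.57], [-1.31, 4.45], [0, 2.66], [-2.55, 2.55]. Speed limits (rad/s): [2.57, 2.57, 3.14, 3.14, 3.14, 3.14].

## Interface

Orientations are given as a rotation vector (axis times angle).
In Python, from workcell import * gives the robot as it stands.
- The arm moves only by the tool drive_tool, never from a script. Its argument "deltas" is a list of rows, each a list of 4 numbers: the shift along the tool's x, y, z in units of 30 mm (1.0 is 30 mm), then the turn about the tool's z in units of 6 degrees (1.0 is 6 degrees). A call has 1 to 8 rows; each row is the pose to reach, as a shift and turn from the pose commanded when the call began, along the tool's axes at that moment; what a row does not reach only later rows make up. A row lasts 1/10 s, in which the tool goes at most 50 mm and 8.59 degrees, less where a joint would pass 70% of its speed; a pose out of reach is approached as far as the arm can. A call with a gripper value outside its range is refused whole. "jaw" is the opening, from 0 (shut) to 1 (fully open), set as the call begins (left out, the last holds). The fingers move at their own pace and stop on an object; "grip_force" is the grip in N (left out, the last holds). Time passes only in rows, so rows that repeat a pose let the fingers close. It gives the time, the measured TCP pose, the force and the opening at its end, in the units of the state.
- read_state(): the state, without advancing time (a new reading comes with each control period).
- read_camera(name): name is "side" or "top"; returns the picture (480x640x3 uint8, blue, green, red); there is no depth.
- camera_params(name): a dict with "fx", "fy", "cx", "cy" (pixels), "dist_coeffs" ([k1, k2, p1, p2, k3] as OpenCV has them; the pictures are not rectified), "cam_to_world" (4x4, takes a point from camera to world coordinates). Camera axes: x right, y up, looking along -z (the intrinsics and any distortion apply to the point x, -y, -z); pixel columns grow to the right and rows downward; lengths in mm; the calibration is good to about 2 mm. A picture is of the moment at which its call begins. camera_params takes no time and is no camera call.
- finish_job(): hands the job in, once; it reports no verdict.
Trained networks look in the newest picture that a camera, given by its name, has taken for a name from the list of things; names that differ only in an ending like _2 or _b are one class to them, and where a whole thing is asked for, a point or a joint stands for the part that bears it (a point fixed in the world has none). Each returns a list of dicts, best first, with "conf" (0 to 1); they miss things now and then, are a little off and sometimes report something else, mostly with a low value. They report only what shows in the picture. A call takes as long as a camera call.
- search_frame(camera, query): "extent" ([left, top, right, bottom] in pixels, round what is visible of it).
- spot_point(camera, query): "xy" ([column, row] in pixels: a listed point, or the origin of a listed thing).
The state is a dict: "time": time; "joint_pos": joint angles; "joint_vel": joint speeds; "effort": joint torques, N m; "tool_pos": TCP position; "eef_rot": TCP orientation; "contact_force": force on the tool from outside, world axes, zero at the start; "torque": the same for the moment, N m; "width": opening from 0.0 (shut) to 1.0 (fully open).
Only numpy, scipy, OpenCV 4.12 (cv2) and the standard library are available. Lean on these libraries where they do the work, as an engineer would, in place of code of your own. Each camera call takes 0.05 s, during which the arm holds its last target. There are 200 camera calls.

## Working session

There is one attempt and no reset: what is moved stays moved. The work goes in short steps, Python scripts to look and compute and a tool call to move; the robot and the scene stay as the last step left them, time stands still between calls to the robot, and variables do not carry over. Pictures are saved under pics/ and viewed, about 8 in all and at most 12, crops included, and the job is handed in when it is done.

Besides the shell and the picture viewer there is one more tool, called after ">>>" by a JSON object that holds its "op" and its "data". drive_tool: Moves the arm, as the interface text tells. Its arguments: {"type":"object","properties":{"deltas":{"type":"array"},"jaw":{"type":"number"},"grip_force":{"type":"number"}},"required":["deltas"]}

```bash
mkdir -p pics
cat > h.py <<'E'
from workcell import *
import numpy as np, cv2
from scipy.spatial.transform import Rotation as R
def ray(cam,uv):
    p=camera_params(cam);K=np.array([[p['fx'],0,p['cx']],[0,p['fy'],p['cy']],[0,0,1.]])
    n=cv2.undistortPoints(np.array([[uv]],float),K,np.array(p['dist_coeffs']))[0,0]
    T=np.array(p['cam_to_world']);return T[:3,3],T[:3,:3]@np.array([n[0],-n[1],-1])
def onz(cam,uv,z):
    o,d=ray(cam,uv);return o+d*(z-o[2])/d[2]
def proj(cam,P):
    p=camera_params(cam);T=np.linalg.inv(np.array(p['cam_to_world']))
    q=np.atleast_2d(P)@T[:3,:3].T+T[:3,3];q=q*[1,-1,-1]
    K=np.array([[p['fx'],0,p['cx']],[0,p['fy'],p['cy']],[0,0,1.]])
    return cv2.projectPoints(q,np.zeros(3),np.zeros(3),K,np.array(p['dist_coeffs']))[0][:,0]
E
python3 - <<'E'
from h import *
for c in ['side','top']:
    im=read_camera(c);cv2.imwrite(f'pics/{c}0.png',im)
    print(c,np.round(np.array(camera_params(c)['cam_to_world']),2).tolist())
    for q,z in dict(hotplate=0,shelf_front=305,heat_zone=55,rest_zone=55,pan=55,pan_handle=91,blue_vial=55,crate=0,cell_0=3,white_vial=3,red_vial=3,amber_bottle=0,timer=0).items():
        for r in spot_point(c,q)[:4]:
            print(q,np.round(r['xy'],1),round(r['conf'],2),np.round(onz(c,r['xy'],z)))
s=read_state();print(s)
E
```

```text
side [[0.88, 0.25, -0.4, 98.03], [-0.47, 0.48, -0.74, -951.57], [0.01, 0.84, 0.54, 790.09], [0.0, 0.0, 0.0, 1.0]]
hotplate [338.9 291.6] 0.83 [614. -28.   0.]
shelf_front [301.9 184.1] 0.74 [522. -29. 305.]
heat_zone [328.8 260.6] 0.45 [616.  29.  55.]
rest_zone [326.3 260.7] 0.56 [610.  31.  55.]
rest_zone [353.1 289.7] 0.42 [ 610. -101.   55.]
pan [325.8 259.9] 0.61 [611.  35.  55.]
pan_handle [300.4 256.7] 0.73 [539.  26.  91.]
blue_vial [338.8 290.6] 0.57 [579. -89.  55.]
crate [381.1 411.6] 0.89 [ 506. -391.    0.]
crate [340.7 288.2] 0.36 [624. -18.   0.]
cell_0 [362.5 417.3] 0.89 [ 467. -388.    3.]
cell_0 [397.2 406.5] 0.82 [ 537. -396.    3.]
cell_0 [389. 425.] 0.74 [ 500. -426.    3.]
cell_0 [373.1 396.2] 0.66 [ 511. -353.    3.]
white_vial [374.5 397.5] 0.6 [ 512. -357.    3.]
white_vial [359.1 413.5] 0.16 [ 466. -378.    3.]
red_vial [363.9 414.3] 0.52 [ 473. -383.    3.]
amber_bottle [367.4 347. ] 0.78 [ 574. -228.    0.]
amber_bottle [299.  183.6] 0.61 [781. 558.   0.]
timer [258.5 285.9] 0.58 [450.  82.   0.]
timer [302.4 183. ] 0.18 [793. 558.   0.]
top [[0.01, 1.0, -
[... 935 characters left out ...]
239.3 274. ] 0.96 [455.  83.   0.]
{'time': 1.4, 'joint_pos': array([ 1.13508381e+00,  2.63912290e-01,  1.60400941e+00,  1.01147471e-05,
        1.27367635e+00, -3.68858334e-02]), 'joint_vel': array([ 0.00242078, -0.00030307,  0.00019406,  0.00246633,  0.0003073 ,
        0.00029613]), 'effort': array([ 5.46036354e-04, -5.15073824e+01, -3.67706609e+01,  1.03212149e-04,
        1.12710819e-03,  6.32327129e-06]), 'tool_pos': array([262.11670333, 622.02670509, 231.26634004]), 'eef_rot': array([-6.22334143e-01, -3.07932421e+00,  4.69022562e-06]), 'contact_force': array([-0.48933946, -0.65658023, -1.03016558]), 'torque': array([-0.00745515, -0.00582472,  0.00059333]), 'width': 0.9965033177831213}
```

Run:
```python
import cv2
a=cv2.imread('pics/side0.png')[160:460,220:480]; cv2.imwrite('pics/s1.png',cv2.resize(a,None,fx=2,fy=2,interpolation=cv2.INTER_CUBIC))
b=cv2.imread('pics/top0.png')[160:310,210:450]; cv2.imwrite('pics/t1.png',cv2.resize(b,None,fx=3.3,fy=3.3,interpolation=cv2.INTER_CUBIC))
```

```text
(no output)
```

View pics/s1.png

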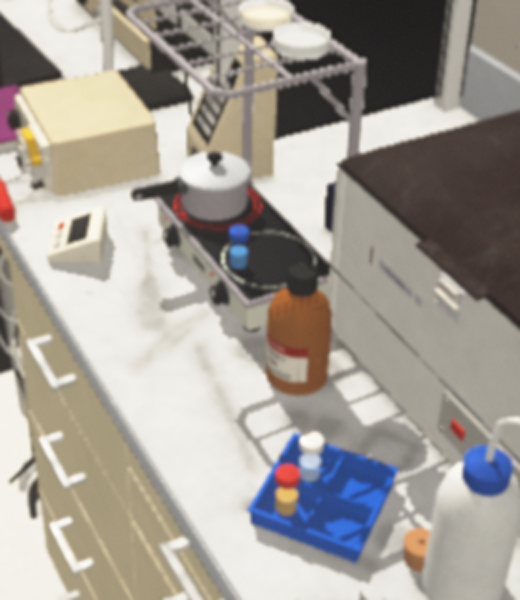

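View pics/t1.png

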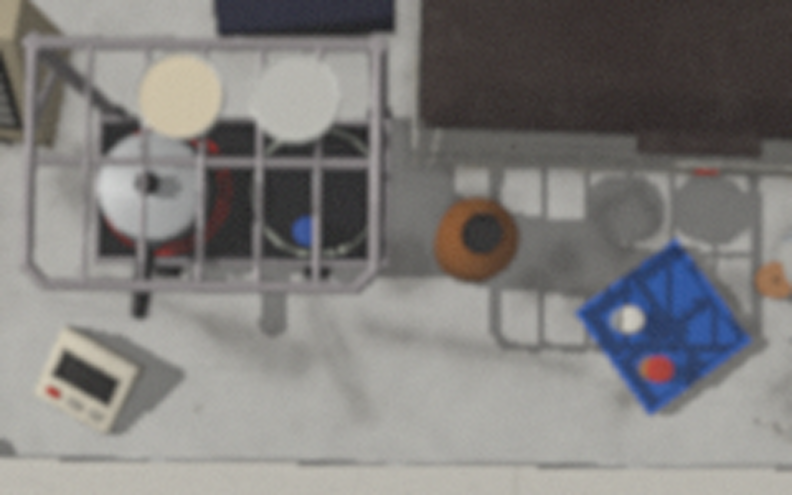

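The side crop (scale 2, offset 220,160) shows the pan on the red ring on the left, with its knob at (214,157) and handle tip at (137,193). The blue vial is at (239,231–266) on the white ring, with the ring centred near (270,261). In the top crop (scale 3.3), the white and red vials are in the crate's left and bottom cells, so the far cell (671,283) and the right cell (708,333) are empty.

```bash
cat >> h.py <<'E'
def tri(us,ut):
    a=[ray('side',us),ray('top',ut)]
    A=np.zeros((3,3));b=np.zeros(3)
    for o,d in a:
        d=d/np.linalg.norm(d);M=np.eye(3)-np.outer(d,d);A+=M;b+=M@o
    X=np.linalg.solve(A,b);return np.round(X,1)
S=lambda x,y:(220+x/2,160+y/2)
T=lambda x,y:(210+x/3.3,160+y/3.3)
E
python3 - <<'E'
from h import *
print('vial cap',tri(S(239,231),T(304,230)), onz('side',S(239,231),103),onz('top',T(304,230),103))
print('knob',tri(S(214,157),T(149,184)),onz('side',S(214,157),125),onz('top',T(149,184),125))
print('tip',tri(S(137,195),T(140,313)))
for p in [(677,240),(577,313),(652,413),(752,340)]: print('crate',onz('top',T(*p),20).round(1))
for p in [(295,437),(250,510),(355,553),(397,468)]: print('crateS',onz('side',S(*p),20).round(1))
print('white',onz('top',T(628,320),51).round(1),onz('side',S(312,440),51).round(1))
print('red',onz('top',T(658,368),51).round(1),onz('side',S(288,473),51).round(1))
print('glass',[onz('top',T(*p),55).round(0)[:2].tolist() for p in [(98,258),(365,258),(98,122),(375,120)]])
print('shelf',[onz('top',T(*p),305).round(0)[:2].tolist() for p in [(45,287),(370,287),(32,42),(383,42)]])
print('bottle',onz('top',T(484,232),140).round(0),onz('side',S(302,270),140).round(0))
# white ring fit
im=cv2.imread('pics/side0.png').astype(int)
pts=[]
for a in np.arange(0,360,1.):pass
from scipy.optimize import minimize
g=cv2.GaussianBlur(im.min(2).astype(np.float32),(3,3),0)
th=np.linspace(0,2*np.pi,180)
def sc(c,r,f):
    P=np.c_[c[0]+r*np.cos(th),c[1]+r*np.sin(th),0*th+55];u=proj('side',P).astype(np.float32)
    return np.median(cv2.remap(f,u[None,:,0].copy(),u[None,:,1].copy(),1))
gw=g-cv2.GaussianBlur(g,(15,15),0)
L=[(sc((x,y),52,gw),x,y) for x in range(585,640,2) for y in range(-130,-70,2)]
print('white ring',sorted(L)[::-1][:6])
red=(im[...,2]-im[...,1]).astype(np.float32)
L=[(sc((x,y),49,red),x,y) for x in range(585,640,2) for y in range(-10,55,2)]
print('red ring',sorted(L)[::-1][:6])
E
```

```text
vial cap [574.2 -97.3 103.1] [575.52202006 -97.73978911 103.        ] [572.91460953 -96.61776186 103.        ]
knob [605.8  21.7 124.5] [606.21773574  20.60334316 125.        ] [604.90866247  22.00323247 125.        ]
tip [508.5  30.4  95.3]
crate [ 575.8 -405.3   20. ]
crate [ 513.5 -321.2   20. ]
crate [ 430.9 -384.4   20. ]
crate [ 492.6 -468.7   20. ]
crateS [ 516.1 -322.5   20. ]
crateS [ 434.  -381.3   20. ]
crateS [ 491.  -465.4   20. ]
crateS [ 580.2 -401.5   20. ]
white [ 507.4 -358.7   51. ] [ 511.2 -358.4   51. ]
red [ 468.7 -383.4   51. ] [ 471.  -382.9   51. ]
glass [[552.0, 74.0], [555.0, -144.0], [664.0, 77.0], [668.0, -150.0]]
shelf [[517.0, 58.0], [520.0, -151.0], [676.0, 72.0], [679.0, -157.0]]
bottle [ 570. -234.  140.] [ 573. -231.  140.]
white ring [(np.float32(6.185239), 613, -98), (np.float32(5.8373246), 613, -100), (np.float32(5.1637416), 611, -98), (np.float32(4.7901535), 611, -100), (np.float32(4.441605), 613, -96), (np.float32(4.1798143), 615, -96)]
red ring [(np.float32(33.29297), 611, 24), (np.float32(33.14746), 613, 22), (np.float32(32.820312), 613, 24), (np.float32(32.665527), 613, 26), (np.float32(32.64502), 611, 26), (np.float32(32.554688), 613, 28)]
```

>>> {"op": "drive_tool", "data": {"deltas": [[0,0,-1,0],[0,0,-2,0]]}}

```text
time: 1.6
tool_pos: [261.7, 621.1, 290.1]
eef_rot: [-0.622, -3.078, 0.006]
contact_force: [0.1, -0.2, -0.1]
width: 1.0
```

>>> {"op": "drive_tool", "data": {"deltas": [[-1,-1.32,0,0],[-2,-2.65,0,0],[-3,-3.97,0,0],[-4,-5.3,0,0],[-5,-6.62,0,0],[-6,-7.95,0,0],[-7,-9.27,0,0],[-8,-10.6,0,0]]}}

```text
time: 2.4
tool_pos: [359.8, 234.0, 291.6]
eef_rot: [0.621, 3.079, 0.001]
contact_force: [0.9, 0.3, -0.6]
width: 0.995
```

>>> {"op": "drive_tool", "data": {"deltas": [[-1,-1.32,0,-0.6],[-2,-2.65,0,-1.3],[-3,-3.97,0,-1.9],[-4,-5.3,0,-2.5],[-5,-6.62,0,-3.1],[-5.7,-7.5,0,-3.8],[-5.7,-7.5,0,-3.8]]}}

```text
time: 3.1
tool_pos: [430.6, -41.6, 291.5]
eef_rot: [0.008, 3.141, -0.002]
contact_force: [-0.5, 0.2, -0.1]
width: 1.0
```

>>> {"op": "drive_tool", "data": {"deltas": [[0,0,-1.6,0],[0,0,-3.2,0],[0,0,-4.8,0],[0,0,-6.4,0],[0,0,-8,0],[0,0,-9.6,0]]}}

```text
time: 3.7
tool_pos: [429.3, -36.8, 581.5]
eef_rot: [0.001, 3.141, 0.001]
contact_force: [0.2, -0.4, -0.3]
width: 0.997
```

Run:
```python
from h import *
s=read_state();print(s['joint_pos'].round(3),s['tool_pos'].round(1),s['eef_rot'].round(3),s['time'])
```

```text
[-1.440e-01 -2.120e-01  1.463e+00  1.000e-03  1.890e+00 -1.714e+00] [429.3 -36.8 581.5] [1.000e-03 3.141e+00 1.000e-03] 3.7
```

>>> {"op": "drive_tool", "data": {"deltas": [[0,0,-1.6,0],[0,0,-3.2,0],[0,0,-4.8,0],[0,0,-6.4,0],[0,0,-8,0],[0,0,-9.6,0],[0,0,-11.2,0],[0,0,-12.8,0]]}}

```text
time: 4.5
tool_pos: [377.9, -33.0, 893.1]
eef_rot: [-0.0, -3.096, -0.015]
contact_force: [0.7, -1.4, -1.5]
width: 1.002
```

Run:
```python
from h import *
s=read_state();print(s['joint_pos'].round(3),s['tool_pos'].round(1),s['eef_rot'].round(3),s['time'])
```

```text
[-0.155  0.211  0.318  0.005  2.658 -1.721] [377.9 -33.  893.1] [-0.    -3.096 -0.015] 4.5
```

Run:
```python
import cv2,numpy as np
a=cv2.imread('pics/side0.png');b=cv2.imread('pics/top0.png')
cv2.imwrite('pics/full.png',np.hstack([cv2.resize(a,(400,300),interpolation=cv2.INTER_AREA),cv2.resize(b,(400,300),interpolation=cv2.INTER_AREA)]))
from h import *
s=read_state();print(s['time'])
print(proj('side',[[300,700,500],[300,1000,500],[0,800,500],[700,-40,600],[900,-40,600]]).round(0).tolist())
```

```text
4.5
[[116.0, 35.0], [102.0, 20.0], [1.0, 43.0], [387.0, 28.0], [468.0, 21.0]]
```

View pics/full.png

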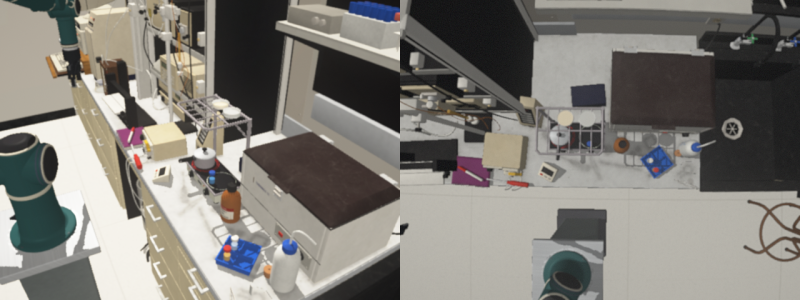

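The full views show open bench with a tall wall shelf at the back right, at about x≥900, and a wall behind it. The space above the hotplate at x≈600 and z≈800 is free. I'll test whether commanding an out-of-reach pose there leaves the tool leaning.

>>> {"op": "drive_tool", "data": {"deltas": [[0,0,1.3,0],[0,0,2.6,0],[0,0,3.8,0],[-1.5,0,3.8,0],[-3,0,3.8,0],[-4.5,0,3.8,0],[-6,0,3.8,0],[-6,0,3.8,0]]}}

```text
time: 5.3
tool_pos: [555.0, -31.4, 769.7]
eef_rot: [0.0, -3.095, -0.015]
contact_force: [2.3, -0.4, -2.6]
width: 0.998
```

Run:
```python
from h import *
s=read_state();print(s['joint_pos'].round(3),s['tool_pos'].round(1),s['eef_rot'].round(3),s['time'],R.from_rotvec(s['eef_rot']).as_matrix().round(3).tolist())
```

```text
[-0.104  0.292  0.552  0.006  2.345 -1.671] [555.  -31.4 769.7] [ 0.    -3.095 -0.015] 5.3 [[-0.999, 0.0, -0.047], [-0.0, 1.0, 0.009], [0.047, 0.009, -0.999]]
```

>>> {"op": "drive_tool", "data": {"deltas": [[-1.5,0,0,0],[-3,0,0,0],[-4.5,0,0,0],[-6,0,0,0]]}}

```text
time: 5.7
tool_pos: [673.2, -29.2, 725.1]
eef_rot: [-0.0, -3.128, -0.012]
contact_force: [-0.3, 0.0, 0.3]
width: 0.996
```

Run:
```python
from h import *
s=read_state();print(s['joint_pos'].round(3),s['tool_pos'].round(1),s['eef_rot'].round(3),s['time'],R.from_rotvec(s['eef_rot']).as_matrix().round(3).tolist())
```

```text
[-0.083  0.525  0.313  0.008  2.318 -1.648] [673.2 -29.2 725.1] [-0.    -3.128 -0.012] 5.7 [[-1.0, 0.0, -0.013], [0.0, 1.0, 0.007], [0.013, 0.007, -1.0]]
```

>>> {"op": "drive_tool", "data": {"deltas": [[-8,0,-10,0],[-8,0,-10,0],[-8,0,-10,0],[-8,0,-10,0],[-8,0,-10,0],[-8,0,-10,0]]}}

```text
time: 6.3
tool_pos: [677.8, -25.8, 731.4]
eef_rot: [0.002, 3.121, 0.009]
contact_force: [0.3, -0.4, -0.8]
width: 0.998
```

```bash
cat > st.py <<'E'
from h import *
s=read_state();print(s['joint_pos'].round(3),s['tool_pos'].round(1),s['time'],R.from_rotvec(s['eef_rot']).as_matrix().round(3).tolist())
E
python3 st.py
```

```text
[-0.078  0.517  0.311  0.01   2.294 -1.642] [677.8 -25.8 731.4] 6.3 [[-1.0, 0.001, 0.02], [0.001, 1.0, 0.006], [-0.02, 0.006, -1.0]]
```

>>> {"op": "drive_tool", "data": {"deltas": [[-12,0,-11,0],[-12,0,-11,0],[-12,0,-11,0],[-12,0,-11,0],[-12,0,-11,0],[-12,0,-11,0],[-12,0,-11,0],[-12,0,-11,0]]}}

```text
time: 7.1
tool_pos: [709.8, -20.9, 713.6]
eef_rot: [0.002, 3.092, 0.008]
contact_force: [0.1, 0.2, 0.3]
width: 0.998
```

>>> {"op": "drive_tool", "data": {"deltas": [[-13,0,-10,0],[-13,0,-10,0],[-13,0,-10,0],[-13,0,-10,0],[-13,0,-10,0],[-13,0,-10,0],[-13,0,-10,0],[-13,0,-10,0]]}}

```text
time: 7.9
tool_pos: [746.6, -17.0, 692.3]
eef_rot: [0.002, 3.058, 0.007]
contact_force: [0.9, 0.7, -0.1]
width: 0.996
```

```bash
python3 st.py
```

```text
[-0.061  0.574  0.312  0.012  2.173 -1.623] [746.6 -17.  692.3] 7.9 [[-0.997, 0.001, 0.083], [0.001, 1.0, 0.005], [-0.083, 0.005, -0.997]]
```

>>> {"op": "drive_tool", "data": {"deltas": [[4,0,-3,0],[4,0,-3,0],[4,0,-3,0],[4,0,-3,0]]}}

```text
time: 8.3
tool_pos: [611.1, -16.9, 783.0]
eef_rot: [0.002, 3.042, 0.005]
contact_force: [-1.8, -0.1, 1.1]
width: 1.002
```

```bash
python3 st.py
```

```text
[-0.074  0.339  0.459  0.014  2.245 -1.635] [611.1 -16.9 783. ] 8.3 [[-0.995, 0.001, 0.099], [0.001, 1.0, 0.003], [-0.099, 0.003, -0.995]]
```

>>> {"op": "drive_tool", "data": {"deltas": [[-20,0,0,0],[-20,0,0,0],[-20,0,0,0],[-20,0,0,0]]}}

```text
time: 8.7
tool_pos: [744.1, -15.9, 702.7]
eef_rot: [0.002, 3.034, 0.006]
contact_force: [-0.0, -0.3, 1.0]
width: 1.001
```

```bash
python3 st.py
```

```text
[-0.06   0.56   0.314  0.013  2.161 -1.621] [744.1 -15.9 702.7] 8.7 [[-0.994, 0.001, 0.107], [0.002, 1.0, 0.004], [-0.107, 0.004, -0.994]]
```

>>> {"op": "drive_tool", "data": {"deltas": [[-12,0,-13,0],[-12,0,-13,0],[-12,0,-13,0],[-12,0,-13,0],[-12,0,-13,0],[-12,0,-13,0],[-12,0,-13,0],[-12,0,-13,0]]}}

```text
time: 9.5
tool_pos: [734.7, -13.0, 724.1]
eef_rot: [0.002, 2.996, 0.005]
contact_force: [-1.1, 0.6, -0.2]
width: 1.001
```

>>> {"op": "drive_tool", "data": {"deltas": [[-12,0,-13,0],[-12,0,-13,0],[-12,0,-13,0],[-12,0,-13,0],[-12,0,-13,0],[-12,0,-13,0],[-12,0,-13,0],[-12,0,-13,0]]}}

```text
time: 10.3
tool_pos: [725.2, -10.8, 743.0]
eef_rot: [0.002, 2.963, 0.005]
contact_force: [0.0, 0.2, -0.6]
width: 0.999
```

```bash
python3 st.py
```

```text
[-0.055  0.507  0.312  0.015  2.145 -1.615] [725.2 -10.8 743. ] 10.3 [[-0.984, 0.001, 0.178], [0.002, 1.0, 0.003], [-0.178, 0.003, -0.984]]
```

>>> {"op": "drive_tool", "data": {"deltas": [[-15,0,-11,0],[-15,0,-11,0],[-15,0,-11,0],[-15,0,-11,0],[-15,0,-11,0],[-15,0,-11,0],[-15,0,-11,0],[-15,0,-11,0]]}}

```text
time: 11.1
tool_pos: [751.3, -8.9, 734.3]
eef_rot: [0.002, 2.927, 0.004]
contact_force: [0.6, -0.0, 0.1]
width: 1.001
```

>>> {"op": "drive_tool", "data": {"deltas": [[-15,0,-11,0],[-15,0,-11,0],[-15,0,-11,0],[-15,0,-11,0],[-15,0,-11,0],[-15,0,-11,0],[-15,0,-11,0],[-15,0,-11,0]]}}

```text
time: 11.9
tool_pos: [767.4, -7.5, 734.5]
eef_rot: [0.002, 2.889, 0.004]
contact_force: [-0.6, -0.6, -0.2]
width: 1.002
```

>>> {"op": "drive_tool", "data": {"deltas": [[-15,0,-10,0],[-15,0,-10,0],[-15,0,-10,0],[-15,0,-10,0],[-15,0,-10,0],[-15,0,-10,0],[-15,0,-10,0],[-15,0,-10,0]]}}

```text
time: 12.7
tool_pos: [784.4, -6.4, 734.7]
eef_rot: [0.002, 2.851, 0.004]
contact_force: [0.7, 0.6, -0.7]
width: 0.998
```

```bash
python3 st.py
```

```text
[-0.047  0.533  0.312  0.017  2.006 -1.606] [784.4  -6.4 734.7] 12.7 [[-0.958, 0.001, 0.287], [0.002, 1.0, 0.002], [-0.287, 0.003, -0.958]]
```

>>> {"op": "drive_tool", "data": {"deltas": [[-14,0,-13,0],[-14,0,-13,0],[-14,0,-13,0],[-14,0,-13,0],[-14,0,-13,0],[-14,0,-13,0],[-14,0,-13,0],[-14,0,-13,0]]}}

```text
time: 13.5
tool_pos: [761.4, -5.6, 767.5]
eef_rot: [0.003, 2.812, 0.003]
contact_force: [0.3, 0.2, 0.1]
width: 1.007
```

>>> {"op": "drive_tool", "data": {"deltas": [[-14,0,-12,0],[-14,0,-12,0],[-14,0,-12,0],[-14,0,-12,0],[-14,0,-12,0],[-14,0,-12,0],[-14,0,-12,0],[-14,0,-12,0]]}}

```text
time: 14.3
tool_pos: [746.7, -4.9, 792.4]
eef_rot: [0.003, 2.774, 0.003]
contact_force: [0.7, -0.2, -0.4]
width: 1.003
```

>>> {"op": "drive_tool", "data": {"deltas": [[-14,0,-11,0],[-14,0,-11,0],[-14,0,-11,0],[-14,0,-11,0],[-14,0,-11,0],[-14,0,-11,0],[-14,0,-11,0],[-14,0,-11,0]]}}

```text
time: 15.1
tool_pos: [738.8, -4.4, 811.9]
eef_rot: [0.003, 2.735, 0.003]
contact_force: [0.1, -0.2, 0.1]
width: 1.0
```

>>> {"op": "drive_tool", "data": {"deltas": [[-14,0,-10,0],[-14,0,-10,0],[-14,0,-10,0],[-14,0,-10,0],[-14,0,-10,0],[-14,0,-10,0],[-14,0,-10,0],[-14,0,-10,0]]}}

```text
time: 15.9
tool_pos: [736.8, -4.0, 827.3]
eef_rot: [0.003, 2.695, 0.003]
contact_force: [-0.6, -0.4, 0.4]
width: 1.0
```

```bash
python3 st.py
```

```text
[-0.05   0.418  0.312  0.025  1.966 -1.604] [736.8  -4.  827.3] 15.9 [[-0.902, 0.002, 0.432], [0.002, 1.0, 0.001], [-0.432, 0.002, -0.902]]
```

>>> {"op": "drive_tool", "data": {"deltas": [[-14,0,-10,0],[-14,0,-10,0],[-14,0,-10,0],[-14,0,-10,0],[-14,0,-10,0],[-14,0,-10,0],[-14,0,-10,0],[-14,0,-10,0]]}}

```text
time: 16.7
tool_pos: [729.9, -3.7, 846.1]
eef_rot: [0.003, 2.655, 0.003]
contact_force: [-0.3, 0.4, -0.8]
width: 0.997
```

>>> {"op": "drive_tool", "data": {"deltas": [[-14,0,-10,0],[-14,0,-10,0],[-14,0,-10,0],[-14,0,-10,0],[-14,0,-10,0],[-14,0,-10,0],[-14,0,-10,0],[-14,0,-10,0]]}}

```text
time: 17.5
tool_pos: [718.7, -3.5, 867.2]
eef_rot: [0.003, 2.615, 0.002]
contact_force: [0.5, 1.0, -0.1]
width: 1.001
```

```bash
python3 st.py
cat >> h.py <<'E'
def need(P):
    s=read_state();M=R.from_rotvec(s['eef_rot']).as_matrix()
    d=np.array(P,float)-s['tool_pos'];return (M.T@d/30).round(2),np.linalg.norm(d).round(0)
E
python3 - <<'E'
from h import *
print(need([400,-98,500]))
M=R.from_rotvec(read_state()['eef_rot']).as_matrix();print(M[:,2], [np.array([574,-97,94])+M[:,2]*k for k in (19,-140)])
E
```

```text
[-0.053  0.37   0.312  0.03   1.933 -1.604] [718.7  -3.5 867.2] 17.5 [[-0.864, 0.002, 0.503], [0.002, 1.0, 0.001], [-0.503, 0.002, -0.864]]
(array([15.33, -3.2 ,  5.23]), np.float64(495.0))
[ 0.50300562  0.0011786  -0.86428233] [array([583.55710687, -96.97760665,  77.57863566]), array([503.57921253, -97.1650036 , 214.99952672])]
```

>>> {"op": "drive_tool", "data": {"deltas": [[1.5,-0.3,0.5,0],[3.1,-0.6,1,0],[4.6,-1,1.6,0],[6.2,-1.3,2.1,0],[7.7,-1.6,2.6,0],[9.3,-1.9,3.1,0],[10.8,-2.2,3.6,0],[12.4,-2.6,4.2,0]]}}

```text
time: 18.3
tool_pos: [481.1, -72.8, 596.0]
eef_rot: [0.002, 2.614, 0.002]
contact_force: [-0.2, -1.4, -0.0]
width: 1.003
```

```bash
python3 st.py
python3 - <<'E'
from h import *
print(need([430,-97,400]),need([483,-97,251]))
E
```

```text
[-0.314 -0.449  1.687  0.16   1.399 -1.87 ] [481.1 -72.8 596. ] 18.3 [[-0.864, 0.001, 0.504], [0.002, 1.0, 0.001], [-0.504, 0.002, -0.864]]
(array([ 4.76, -0.82,  4.78]), np.float64(204.0)) (array([ 5.74, -0.83,  9.97]), np.float64(346.0))
```

>>> {"op": "drive_tool", "data": {"deltas": [[1.2,-0.2,1.2,0],[2.4,-0.4,2.4,0],[3.6,-0.6,3.6,0],[4.8,-0.8,4.8,0],[5,-0.8,6.2,0],[5.3,-0.8,7.6,0],[5.6,-0.8,9,0],[5.7,-0.8,10,0]], "jaw": 0.7}}

```text
time: 19.1
tool_pos: [484.6, -95.6, 248.3]
eef_rot: [0.003, 2.618, 0.004]
contact_force: [0.3, -0.7, 0.1]
width: 0.7
```

```bash
python3 st.py
python3 - <<'E'
from h import *
print(need([583.5,-97,78.6]))
im=read_camera('side');cv2.imwrite('pics/s2.png',cv2.resize(im[100:360,180:440],None,fx=2.3,fy=2.3,interpolation=cv2.INTER_CUBIC))
E
```

```text
[-0.377 -0.437  2.304  0.262  0.8   -2.083] [484.6 -95.6 248.3] 19.1 [[-0.866, 0.002, 0.5], [0.003, 1.0, 0.002], [-0.5, 0.003, -0.866]]
(array([-0.03, -0.06,  6.55]), np.float64(196.0))
```

View pics/s2.png

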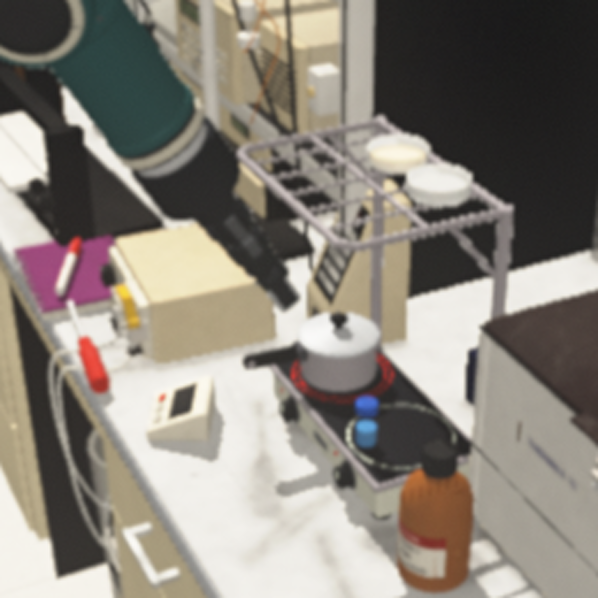

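The tool leans 30° in front of the shelf at about (290,300). The pan at (340,350) and the vial at (367,420) haven't moved. Going in along the tool axis.

>>> {"op": "drive_tool", "data": {"deltas": [[0,0,1.4,0],[0,0,2.8,0],[0,-0.05,4.2,0],[0,-0.05,5.2,0],[0,-0.05,6,0],[0,-0.05,6.55,0],[0,-0.05,6.55,0]]}}

```text
time: 19.85
tool_pos: [584.4, -97.0, 80.5]
eef_rot: [0.003, 2.618, 0.004]
contact_force: [0.2, 0.1, -0.6]
width: 0.698
```

>>> {"op": "drive_tool", "data": {"deltas": [[0,0,0,0],[0,0,0,0],[0,0,0,0],[0,0,0,0],[0,0,0,0]], "jaw": 0, "grip_force": 25}}

```text
time: 20.35
tool_pos: [586.0, -97.9, 84.4]
eef_rot: [0.003, 2.611, 0.001]
contact_force: [-1.8, -0.4, 5.4]
width: 0.25
```

```bash
python3 st.py
python3 - <<'E'
from h import *
im=read_camera('side');cv2.imwrite('pics/s3.png',cv2.resize(im[150:320,250:430],None,fx=3,fy=3,interpolation=cv2.INTER_CUBIC))
E
```

```text
[-2.940e-01  1.000e-03  2.302e+00  4.330e-01  3.580e-01 -2.232e+00] [586.  -97.9  84.4] 20.35 [[-0.863, 0.002, 0.506], [0.002, 1.0, 0.0], [-0.506, 0.001, -0.863]]
```

View pics/s3.png

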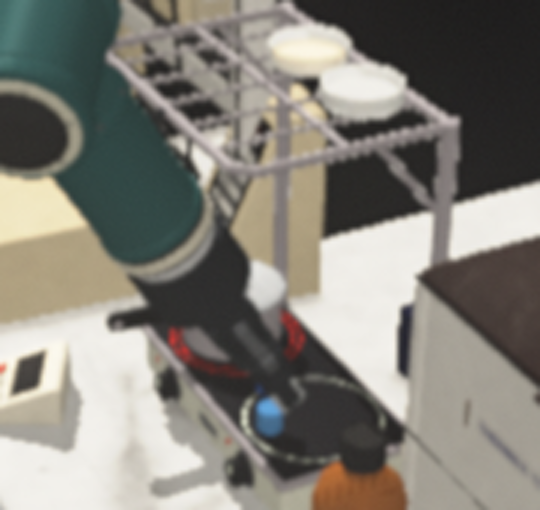

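Gripped: the opening is 0.25, about 21 mm, around the cap. Joint 6 is near its limit, so I'll check IK at the crate cells before moving.

```bash
cat > k.py <<'E'
from h import *
from scipy.optimize import least_squares
def fk(q,p):
    L1,L2,Lt,h,off,c,s4=p
    B=R.from_euler('z',q[0]);F=B*R.from_euler('y',q[1]+q[2])
    W=B.apply([0,off,h])+ (B*R.from_euler('y',q[1])).apply([0,0,L1])+F.apply([0,0,L2])
    M=F*R.from_euler('z',s4*q[3])*R.from_euler('y',q[4])*R.from_euler('z',q[5]+c)
    return W+M.apply([0,0,Lt]),M
D=[([1.135,.264,1.604,0,1.274,-.037],[262.1,622,231.3]),([-.144,-.212,1.463,.001,1.89,-1.714],[429.3,-36.8,581.5]),([-.053,.37,.312,.03,1.933,-1.604],[718.7,-3.5,867.2]),([-.314,-.449,1.687,.16,1.399,-1.87],[481.1,-72.8,596]),([-.377,-.437,2.304,.262,.8,-2.083],[484.6,-95.6,248.3]),([-.294,.001,2.302,.433,.358,-2.232],[586,-97.9,84.4])]
best=None
for s4 in(1,-1):
    f=lambda x:np.concatenate([fk(q,[*x,0,s4])[0]-P for q,P in D])
    r=least_squares(f,[510,566,375,280,25])
    if best is None or r.cost<best[0]: best=(r.cost,r.x,s4)
s=read_state();M0=R.from_rotvec(s['eef_rot'])
c=min([k*np.pi/2 for k in range(4)],key=lambda c:(fk(s['joint_pos'],[*best[1],c,best[2]])[1].inv()*M0).magnitude())
PP=[*best[1],c,best[2]]
def ik(P,M,q0):
    g=lambda q:np.concatenate([(fk(q,PP)[0]-P)/1000,(fk(q,PP)[1].inv()*M).as_rotvec()])
    lo=[-2.63,-.94,.31,-1.31,0,-2.55];hi=[2.63,2.18,2.57,4.45,2.66,2.55]
    return least_squares(g,np.clip(q0,np.array(lo)+.01,np.array(hi)-.01),bounds=(lo,hi))
E
python3 - <<'E'
from k import *
print(best[0],np.round(PP,2),(fk(s['joint_pos'],PP)[1].inv()*M0).magnitude())
q0=s['joint_pos']
for n,Mx in(('same',M0),('flip',M0*R.from_euler('z',np.pi))):
  for P in([586,-98,84],[486,-98,257],[480,-250,300],[510,-429,200],[510,-429,32],[550,-399,200],[550,-399,32]):
    q=q0.copy()
    if n=='flip':q[5]+=np.pi
    r=ik(np.array(P,float),Mx,q);print(n,P,r.x.round(2),r.cost.round(6))
E
```

```text
1.2694807255675091 [512.64 566.07 348.38 250.63  24.83   1.57   1.  ] 2.708060987584947e-16
same [586, -98, 84] [-0.29 -0.    2.3   0.43  0.36 -2.23] 0.0
same [486, -98, 257] [-0.38 -0.44  2.29  0.26  0.81 -2.09] 0.0
same [480, -250, 300] [-0.75 -0.31  2.13  0.43  0.97 -2.51] 0.0
same [510, -429, 200] [-0.79  0.04  1.93  0.42  0.84 -2.55] 0.005328
same [510, -429, 32] [-0.71  0.2   2.02  0.44  0.58 -2.55] 0.013487
same [550, -399, 200] [-0.76  0.06  1.93  0.44  0.81 -2.55] 0.002433
same [550, -399, 32] [-0.67  0.23  2.01  0.47  0.55 -2.55] 0.008973
flip [586, -98, 84] [-0.29 -0.    2.3   0.43  0.36  0.91] 0.0
flip [486, -98, 257] [-0.38 -0.44  2.29  0.26  0.81  1.05] 0.0
flip [480, -250, 300] [-0.75 -0.31  2.13  0.43  0.97  0.64] 0.0
flip [510, -429, 200] [-0.96  0.08  1.97  0.58  0.85  0.28] 0.0
flip [510, -429, 32] [-0.96  0.3   2.08  0.82  0.6  -0.03] 0.0
flip [550, -399, 200] [-0.86  0.09  1.96  0.56  0.81  0.38] 0.0
flip [550, -399, 32] [-0.86  0.3   2.07  0.82  0.56  0.05] 0.0
```

>>> {"op": "drive_tool", "data": {"deltas": [[0,0,0,0],[0,0,0,0],[0,0,0,0],[0,0,-0.7,0],[0,0,-1.8,0],[0,0,-3.3,0],[0,0,-4.8,0],[0,0,-6.4,0]], "jaw": 0.5}}

```text
time: 21.2
tool_pos: [486.7, -97.4, 248.6]
eef_rot: [0.003, 2.616, 0.003]
contact_force: [1.4, -0.6, 0.7]
width: 0.501
```

>>> {"op": "drive_tool", "data": {"deltas": [[0,0,-1.6,0.7],[0,0,-3.2,2.1],[0,0,-3.2,3.5],[0,0,-3.2,4.9],[0,0,-3.2,6.3],[0,0,-3.2,7.7],[0,0,-3.2,9.1],[0,0,-3.2,10]]}}

```text
time: 22.0
tool_pos: [439.7, -97.8, 330.8]
eef_rot: [1.34, 2.302, 0.363]
contact_force: [-0.4, 0.3, -0.4]
width: 0.501
```

>>> {"op": "drive_tool", "data": {"deltas": [[0,0,0,1.4],[0,0,0,2.8],[0,0,0,4.2],[0,0,0,5.6],[0,0,0,7],[0,0,0,8.4],[0,0,0,9.8],[0,0,0,10]]}}

```text
time: 22.8
tool_pos: [439.8, -97.8, 330.8]
eef_rot: [2.433, 1.399, 0.657]
contact_force: [-0.6, -0.7, -0.1]
width: 0.5
```

>>> {"op": "drive_tool", "data": {"deltas": [[0,0,0,1.4],[0,0,0,2.8],[0,0,0,4.2],[0,0,0,5.6],[0,0,0,7],[0,0,0,8.4],[0,0,0,9.8],[0,0,0,10]]}}

```text
time: 23.6
tool_pos: [439.9, -97.8, 331.0]
eef_rot: [-3.032, 0.002, -0.818]
contact_force: [0.6, 0.7, -1.6]
width: 0.5
```

```bash
python3 st.py
python3 - <<'E'
from h import *
im=read_camera('side')
cv2.imwrite('pics/s4.png',cv2.resize(im[200:320,280:430],None,fx=4,fy=4,interpolation=cv2.INTER_CUBIC))
print(need([583.5,-97,78.6]))
E
```

```text
[-0.443 -0.585  2.237  0.257  1.021  1.046] [439.9 -97.8 331. ] 23.6 [[0.864, -0.001, 0.503], [-0.001, -1.0, 0.001], [0.503, -0.002, -0.864]]
(array([-0.1 , -0.01,  9.68]), np.float64(290.0))
```

View pics/s4.png

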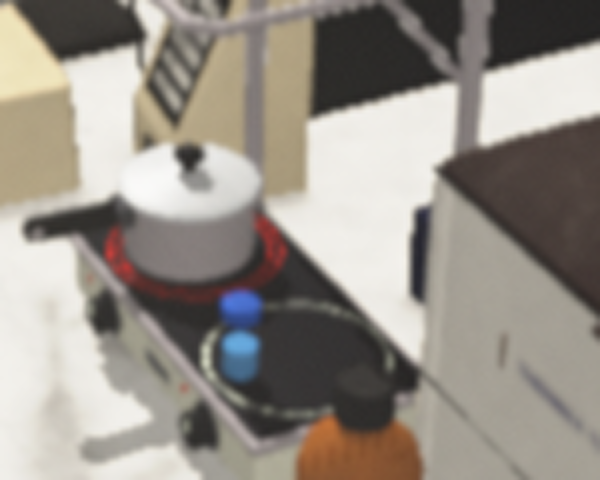

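The vial still stands where it was, with its cap at (240,300) in the crop, or (340,275) full frame. Now regripping with the flipped wrist.

>>> {"op": "drive_tool", "data": {"deltas": [[0,0,1.5,0],[0,0,3,0],[0,0,4.5,0],[-0.05,0,6,0],[-0.1,0,7.5,0],[-0.1,0,8.7,0],[-0.1,0,9.6,0],[-0.1,0,9.6,0]]}}

```text
time: 24.45
tool_pos: [580.5, -96.5, 76.0]
eef_rot: [-3.033, -0.002, -0.806]
contact_force: [-0.7, 0.4, -0.3]
width: 0.502
```

>>> {"op": "drive_tool", "data": {"deltas": [[0,0,0,0],[0,0,0,0],[0,0,0,0],[0,0,0,0],[0,0,0,0]], "jaw": 0, "grip_force": 25}}

```text
time: 24.95
tool_pos: [582.8, -97.7, 82.3]
eef_rot: [-3.031, 0.003, -0.822]
contact_force: [0.4, 0.7, -0.1]
width: 0.253
```

>>> {"op": "drive_tool", "data": {"deltas": [[0,0,-0.5,0],[0,0,-1.5,0],[0,0,-2.8,0],[0,0,-4.3,0],[0,0,-5.8,0],[0,0,-7,0],[0,0,-7,0]]}}

```text
time: 25.65
tool_pos: [478.1, -99.0, 270.1]
eef_rot: [3.025, -0.003, 0.836]
contact_force: [1.0, -0.2, -0.2]
width: 0.256
```

```bash
python3 st.py
python3 - <<'E'
from h import *
im=read_camera('side')
print([ (r['xy'],r['conf']) for r in spot_point('side','blue_vial')])
cv2.imwrite('pics/s5.png',cv2.resize(im[180:320,270:430],None,fx=3.5,fy=3.5,interpolation=cv2.INTER_CUBIC))
print(need([470,-200,300]),need([505,-429,180]))
E
```

```text
[-0.395 -0.477  2.292  0.264  0.838  1.05 ] [478.1 -99.  270.1] 25.65 [[0.858, -0.002, 0.513], [-0.001, -1.0, -0.004], [0.513, 0.003, -0.858]]
[([296.2, 231.9], 0.47)]
(array([ 0.41,  3.4 , -1.14]), np.float64(108.0)) (array([-0.59, 11.03,  2.9 ]), np.float64(343.0))
```

View pics/s5.png

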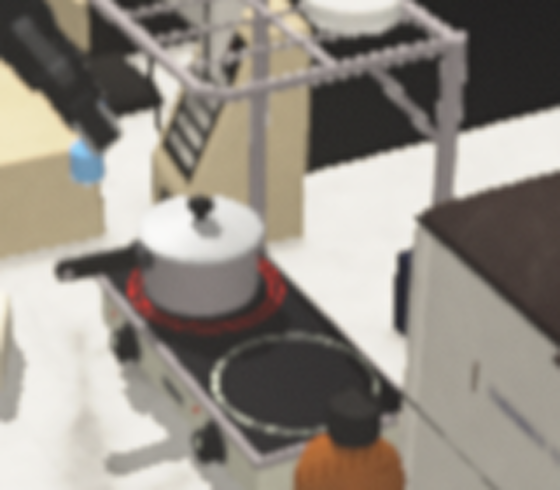

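The vial is lifted and upright at (87,160) in the crop, and the white ring is clear. Moving it over the empty right-hand cell.

>>> {"op": "drive_tool", "data": {"deltas": [[0.15,1.1,-0.4,0],[0.3,2.3,-0.8,0],[0.4,3.4,-1.1,0],[0.3,4.7,-0.7,0],[0.1,6,-0.1,0],[-0.1,7.3,0.5,0],[-0.2,8.6,1.1,0],[-0.3,9.9,1.8,0]]}}

```text
time: 26.55
tool_pos: [495.0, -395.7, 207.1]
eef_rot: [-3.03, 0.005, -0.814]
contact_force: [-0.4, 0.6, -0.4]
width: 0.254
```

>>> {"op": "drive_tool", "data": {"deltas": [[-0.2,0.8,0.7,0],[-0.3,1.1,1.1,0],[-0.3,1.1,1.1,0],[-0.3,1.1,1.1,0]]}}

```text
time: 26.95
tool_pos: [504.2, -426.1, 176.0]
eef_rot: [-3.029, 0.003, -0.815]
contact_force: [-0.3, 1.1, -0.4]
width: 0.251
```

```bash
python3 st.py
python3 - <<'E'
from h import *
im=read_camera('side');it=read_camera('top')
a=cv2.resize(im[300:470,300:450],(400,453),interpolation=cv2.INTER_CUBIC);b=cv2.resize(it[190:310,350:456],(400,453),interpolation=cv2.INTER_CUBIC)
cv2.imwrite('pics/s6.png',np.hstack([a,b]))
print(need([507.6,-429,60]),need([507.6,-429,30.3]))
E
```

```text
[-0.96   0.097  1.998  0.599  0.824  0.248] [ 504.2 -426.1  176. ] 26.95 [[0.865, -0.001, 0.502], [-0.003, -1.0, 0.004], [0.502, -0.005, -0.865]]
(array([-1.91,  0.09,  3.45]), np.float64(118.0)) (array([-2.4 ,  0.09,  4.31]), np.float64(148.0))
```

View pics/s6.png

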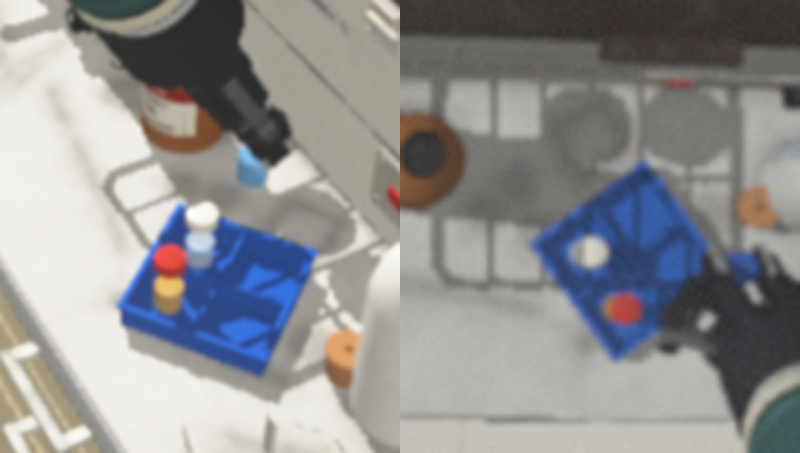

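>>> {"op": "drive_tool", "data": {"deltas": [[-0.6,0.1,1.1,0],[-1.2,0.1,2.2,0],[-1.9,0.1,3.4,0],[-1.9,0.1,3.4,0]]}}

```text
time: 27.45
tool_pos: [503.9, -425.3, 55.3]
eef_rot: [-3.025, 0.004, -0.807]
contact_force: [0.4, 0.7, -1.4]
width: 0.255
```

```bash
python3 st.py
python3 - <<'E'
from h import *
print(onz('top',(440.6,260.2),197),onz('side',(300+252/2.667,300+148/2.665),185))
print(need([507.6,-429,29]))
E
```

```text
[-0.96   0.258  2.071  0.756  0.647  0.036] [ 503.9 -425.3   55.3] 27.45 [[0.867, 0.0, 0.498], [-0.005, -1.0, 0.009], [0.498, -0.011, -0.867]]
[ 497.27297783 -429.60864765  197.        ] [ 490.44748381 -434.21038963  185.        ]
(array([-0.33,  0.13,  0.82]), np.float64(27.0))
```

>>> {"op": "drive_tool", "data": {"deltas": [[-0.15,0.1,0.3,0],[-0.25,0.1,0.6,0],[-0.3,0.1,0.8,0],[-0.3,0.1,0.8,0],[-0.3,0.1,0.8,0]]}}

```text
time: 27.95
tool_pos: [511.3, -433.7, 36.3]
eef_rot: [-3.032, 0.003, -0.82]
contact_force: [-0.2, -0.5, 0.2]
width: 0.252
```

```bash
python3 st.py
```

```text
[-0.957  0.301  2.063  0.801  0.612 -0.015] [ 511.3 -433.7   36.3] 27.95 [[0.864, -0.001, 0.504], [-0.002, -1.0, 0.0], [0.504, -0.001, -0.864]]
```

>>> {"op": "drive_tool", "data": {"deltas": [[-0.1,-0.05,0.05,0],[-0.15,-0.1,0.1,0],[-0.15,-0.1,0.1,0],[-0.15,-0.1,0.1,0]]}}

```text
time: 28.35
tool_pos: [508.3, -430.1, 30.4]
eef_rot: [-3.031, 0.003, -0.818]
contact_force: [-0.6, -0.2, 0.0]
width: 0.252
```

```bash
python3 st.py; python3 -c "
from h import *
read_camera('top');print(read_state()['tool_pos'],read_state()['contact_force']);read_camera('side');print(read_state()['tool_pos'])"
```

```text
[-0.958  0.303  2.073  0.813  0.604 -0.031] [ 508.3 -430.1   30.4] 28.35 [[0.864, -0.002, 0.503], [-0.003, -1.0, 0.001], [0.503, -0.003, -0.864]]
[ 508.38838142 -430.25931085   30.4934635 ] [-1.04774018  0.55811523 -0.69784261]
[ 508.46772785 -430.37665699   30.59181107]
```

>>> {"op": "drive_tool", "data": {"deltas": [[-0.05,0,0.07,0],[-0.05,0,0.07,0]]}}

```text
time: 28.65
tool_pos: [509.1, -431.0, 29.6]
eef_rot: [-3.031, 0.003, -0.822]
contact_force: [-2.5, 2.0, 8.4]
width: 0.255
```

>>> {"op": "drive_tool", "data": {"deltas": [[0,0,0,0],[0,0,0,0],[0,0,0,0],[0,0,-0.3,0],[0,0,-1,0],[0,0,-2.2,0],[0,0,-3.6,0],[0,0,-5,0]], "jaw": 0.45}}

```text
time: 29.45
tool_pos: [431.5, -429.9, 158.5]
eef_rot: [-3.031, 0.003, -0.817]
contact_force: [0.5, -1.0, 0.3]
width: 0.452
```

```bash
python3 st.py
python3 - <<'E'
from h import *
im=read_camera('side');it=read_camera('top')
a=cv2.resize(im[300:470,300:450],(400,453),interpolation=cv2.INTER_CUBIC);b=cv2.resize(it[190:310,350:456],(400,453),interpolation=cv2.INTER_CUBIC)
cv2.imwrite('pics/s7.png',np.hstack([a,b]))
for q in('blue_vial','red_vial','white_vial'):print(q,[(np.round(r['extent']),round(r['conf'],2)) for r in search_frame('side',q)[:2]])
print(need([450,-250,300]))
E
```

```text
[-1.083  0.045  2.09   0.634  0.85   0.101] [ 431.5 -429.9  158.5] 29.45 [[0.865, -0.001, 0.502], [-0.003, -1.0, 0.002], [0.502, -0.003, -0.865]]
blue_vial [(array([387., 402., 402., 430.]), 0.53)]
red_vial [(array([357., 394., 370., 418.]), 0.55)]
white_vial [(array([370., 374., 384., 398.]), 0.64)]
(array([ 2.88, -6.02, -3.8 ]), np.float64(230.0))
```

View pics/s7.png

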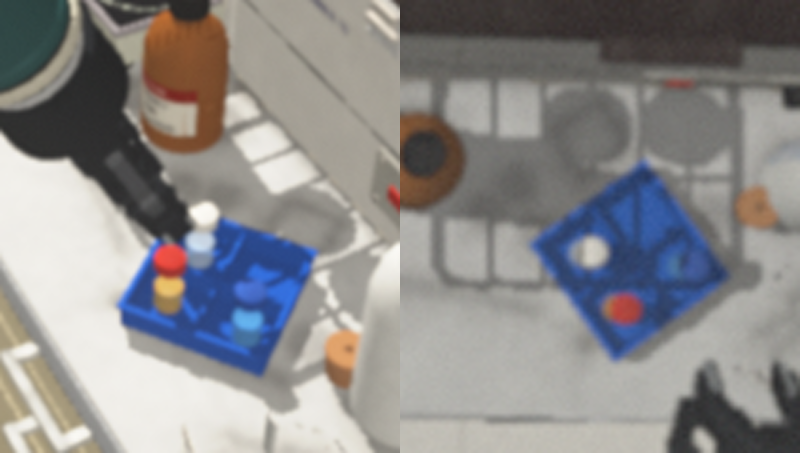

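The blue vial stands upright in the right-hand cell (cap at (248,290), base at (246,340)). The red and white vials haven't moved. Next I'll check IK for the pan.

Run:
```python
from k import *
M=M0*R.from_euler('z',np.radians(5.1));z=M.as_matrix()[:,2]
print(M.as_matrix().round(3).tolist())
G=np.array([529,28.5,91.])+19*z;print('TCP',G)
q=s['joint_pos']
for P in([450,-250,300],[450,-100,300],G-150*z,G,G+[6.5,-60,0],G+[6.5,-120,0],G+[6.5,-120,0]-200*z):
    r=ik(np.array(P,float),M,q);q=r.x;print(np.round(P),q.round(2),r.cost.round(7))
for cam in('side','top'):
  for k in('pan','pan_handle'):print(cam,k,[(np.round(r['xy'],1),round(r['conf'],2),onz(cam,r['xy'],55 if k=='pan' else 91).round(0)) for r in spot_point(cam,k)[:1]])
print(need([450,-120,300]),need(G-150*z))
```

```text
[[0.86, -0.079, 0.503], [-0.091, -0.996, 0.001], [0.501, -0.047, -0.864]]
TCP [538.56459265  28.51132825  74.58298324]
[ 450 -250  300] [-0.81 -0.36  2.16  0.45  1.    0.68] 0.0
[ 450 -100  300] [-0.43 -0.55  2.27  0.26  0.95  1.12] 0.0
[463.  28. 204.] [ 0.01 -0.49  2.42 -0.01  0.69  1.68] 0.0
[539.  29.  75.] [ 0.01 -0.1   2.42 -0.01  0.3   1.68] 0.0
[545. -31.  75.] [-0.15 -0.09  2.41  0.26  0.31  1.29] 0.0
[545. -91.  75.] [-0.31 -0.07  2.39  0.47  0.35  0.95] 0.0
[444. -92. 247.] [-0.42 -0.54  2.37  0.28  0.85  1.11] 0.0
side pan []
side pan_handle [(array([297.6, 259.3]), 0.73, array([529.,  19.,  91.]))]
top pan [(array([261.8, 219.8]), 0.96, array([602.,  15.,  55.]))]
top pan_handle [(array([253.7, 245.8]), 0.84, array([530.,  29.,  91.]))]
(array([  2.89, -10.33,  -3.83]), np.float64(342.0)) (array([  1.64, -15.26,  -0.83]), np.float64(461.0))
```

>>> {"op": "drive_tool", "data": {"deltas": [[0.5,-1,-1,0],[1,-2,-2,0],[1.5,-3.3,-3,0],[2,-4.7,-3.8,0],[2.5,-6.1,-3.8,0],[2.9,-7.5,-3.8,0],[2.9,-8.9,-3.8,0],[2.9,-10.3,-3.8,0]]}}

```text
time: 30.7
tool_pos: [450.8, -120.0, 299.8]
eef_rot: [-3.031, 0.004, -0.817]
contact_force: [1.1, 0.4, 0.2]
width: 0.454
```

>>> {"op": "drive_tool", "data": {"deltas": [[0,-1.4,0,0],[0,-2.8,0,0.4],[-0.3,-4,0.7,0.8],[-0.8,-5,1.8,0.85],[-1.2,-5,3,0.85],[-1.2,-5,3,0.85],[-1.2,-5,3,0.85]]}}

```text
time: 31.4
tool_pos: [464.6, 28.9, 203.5]
eef_rot: [-3.007, 0.136, -0.806]
contact_force: [0.5, 0.7, 0.1]
width: 0.449
```

```bash
python3 st.py
python3 - <<'E'
from h import *
im=read_camera('side');it=read_camera('top')
a=cv2.resize(im[200:310,250:380],(400,338),interpolation=cv2.INTER_CUBIC);b=cv2.resize(it[190:290,220:338],(400,338),interpolation=cv2.INTER_CUBIC)
cv2.imwrite('pics/s8.png',np.hstack([a,b]))
print(need([538.6,28.5,74.6]))
E
```

```text
[ 0.012 -0.485  2.415 -0.006  0.688  1.676] [464.6  28.9 203.5] 31.4 [[0.862, -0.077, 0.5], [-0.09, -0.996, 0.002], [0.498, -0.047, -0.866]]
(array([-0.16, -0.  ,  5.02]), np.float64(151.0))
```

View pics/s8.png

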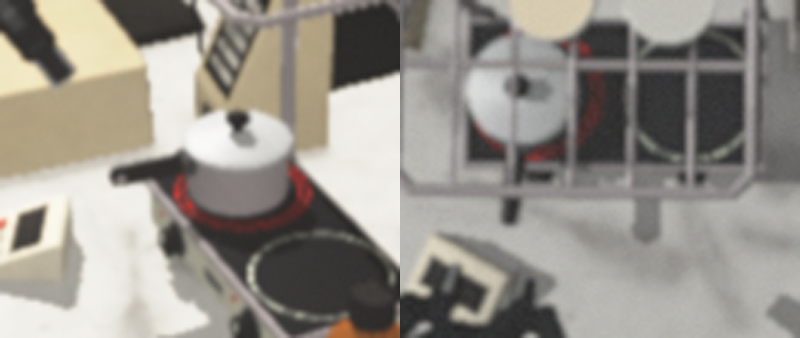

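The pan is in its original place, with the knob at (238,120) in the side crop. The white ring is free. Approaching the handle.

>>> {"op": "drive_tool", "data": {"deltas": [[0,0,1.2,0],[-0.05,0,2.4,0],[-0.1,0,3.5,0],[-0.15,0,4.4,0],[-0.15,0,5,0],[-0.15,0,5,0],[-0.15,0,5,0],[-0.15,0,5,0]]}}

```text
time: 32.3
tool_pos: [538.5, 28.4, 75.5]
eef_rot: [-3.005, 0.139, -0.817]
contact_force: [0.0, -0.3, -0.1]
width: 0.45
```

>>> {"op": "drive_tool", "data": {"deltas": [[0,0,0,0],[0,0,0,0],[0,0,0,0],[0,0,0,0],[0,0,0,0]], "jaw": 0, "grip_force": 25}}

```text
time: 32.8
tool_pos: [538.2, 29.1, 74.7]
eef_rot: [-3.005, 0.136, -0.816]
contact_force: [-2.1, -0.3, 7.0]
width: 0.161
```

```bash
python3 st.py
python3 - <<'E'
from h import *
im=read_camera('side');
for q in('pan',):print(q,[(np.round(r['extent']),round(r['conf'],2)) for r in search_frame('side',q)[:2]])
st=read_state();print(need(st['tool_pos']+[6.5,-120,0]),st['contact_force'],st['torque'])
E
```

```text
[ 0.01  -0.1    2.42  -0.014  0.291  1.684] [538.2  29.1  74.7] 32.8 [[0.859, -0.078, 0.506], [-0.091, -0.996, 0.001], [0.504, -0.047, -0.862]]
pan [(array([284., 236., 345., 272.]), 0.89)]
(array([0.55, 3.97, 0.1 ]), np.float64(120.0)) [-2.76709523  0.79818939  7.59706859] [-0.30291566 -0.07312574 -0.01816809]
```

>>> {"op": "drive_tool", "data": {"deltas": [[0.02,0,-0.03,0],[0.02,0,-0.03,0],[0.05,0.2,-0.03,0],[0.07,0.4,-0.02,0]]}}

```text
time: 33.3
tool_pos: [538.4, 17.1, 74.9]
eef_rot: [-3.005, 0.135, -0.814]
contact_force: [0.9, 2.0, 3.5]
width: 0.16
```

```bash
python3 st.py; python3 -c "
from h import *
s=read_state();print(s['contact_force'],s['torque'],need([544.7,-90.9,75]))"
```

```text
[-0.023 -0.101  2.42   0.046  0.294  1.598] [538.4  17.1  74.9] 33.3 [[0.86, -0.077, 0.505], [-0.09, -0.996, 0.002], [0.503, -0.047, -0.863]]
[0.90467999 1.96413963 3.45753947] [ 0.06837176 -0.2570412   0.27892049] (array([0.51, 3.57, 0.1 ]), np.float64(108.0))
```

>>> {"op": "drive_tool", "data": {"deltas": [[0.04,0.25,0,0],[0.07,0.5,0.01,0],[0.11,0.75,0.01,0],[0.14,1,0.02,0],[0.18,1.25,0.02,0],[0.21,1.5,0.03,0],[0.25,1.75,0.03,0],[0.28,2,0.04,0]]}}

```text
time: 34.1
tool_pos: [541.2, -43.7, 75.0]
eef_rot: [-3.005, 0.136, -0.813]
contact_force: [-0.2, 1.5, 3.5]
width: 0.161
```

```bash
python3 st.py; python3 -c "
from h import *
s=read_state();print(s['contact_force'],s['torque'],need([544.7,-90.9,75]))"
```

```text
[-0.188 -0.09   2.41   0.313  0.316  1.201] [541.2 -43.7  75. ] 34.1 [[0.86, -0.078, 0.504], [-0.091, -0.996, 0.001], [0.502, -0.047, -0.864]]
[-0.20716707  1.53549202  3.45096457] [ 0.11217117 -0.27984265  0.27520644] (array([0.24, 1.56, 0.06]), np.float64(47.0))
```

>>> {"op": "drive_tool", "data": {"deltas": [[0.04,0.25,0,0],[0.08,0.5,0.01,0],[0.12,0.75,0.01,0],[0.16,1,0.02,0],[0.19,1.25,0.03,0],[0.23,1.5,0.04,0],[0.24,1.55,0.05,0],[0.24,1.55,0.05,0]]}}

```text
time: 34.9
tool_pos: [544.5, -91.0, 75.0]
eef_rot: [-3.006, 0.138, -0.813]
contact_force: [1.2, -0.0, 2.9]
width: 0.158
```

```bash
python3 st.py
python3 - <<'E'
from h import *
im=read_camera('side');it=read_camera('top')
a=cv2.resize(im[210:320,270:400],(400,338),interpolation=cv2.INTER_CUBIC);b=cv2.resize(it[190:290,250:368],(400,338),interpolation=cv2.INTER_CUBIC)
cv2.imwrite('pics/s9.png',np.hstack([a,b]))
for c in('side','top'):print(c,[(np.round(r['xy'],1),round(r['conf'],2),onz(c,r['xy'],55).round(0)) for r in spot_point(c,'pan')[:2]])
print(proj('side',[[612,-98.5,125]]),proj('top',[[612,-98.5,125]]),read_state()['contact_force'])
E
```

```text
[-0.308 -0.065  2.387  0.468  0.347  0.952] [544.5 -91.   75. ] 34.9 [[0.86, -0.079, 0.504], [-0.092, -0.996, 0.0], [0.502, -0.047, -0.864]]
side [(array([354.3, 287.8]), 0.61, array([616., -96.,  55.]))]
top [(array([306.2, 214.7]), 0.75, array([ 618., -104.,   55.])), (array([422.9, 264.3]), 0.57, array([ 488., -419.,   55.]))]
[[354.48703931 263.04208542]] [[302.67271551 213.58017901]] [ 1.23644988 -0.95111148  2.65466265]
```

View pics/s9.png

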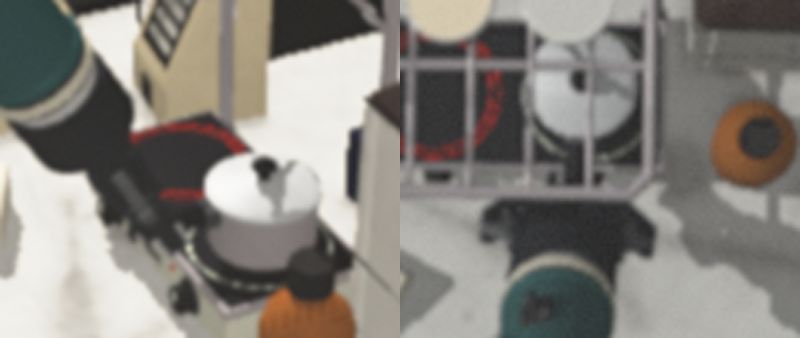

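The knob measures (355.8,263.0) in side and (302.8,213.1) in top. For the ring centre it should be at (354.5,263.0) and (302.7,213.6), so the pan is centred to within about 3 mm. Releasing.

>>> {"op": "drive_tool", "data": {"deltas": [[0,0,0,0],[0,0,0,0],[0,0,0,0],[0,0,0,0],[0,0,-0.5,0],[0,0,-1.6,0],[0,0,-3,0],[0,0,-4.5,0]], "jaw": 0.45}}

```text
time: 35.9
tool_pos: [474.4, -90.3, 190.9]
eef_rot: [-3.007, 0.137, -0.807]
contact_force: [0.2, -0.6, 0.3]
width: 0.448
```

>>> {"op": "drive_tool", "data": {"deltas": [[0,0,-1.5,0],[0,0,-2.5,0],[0,0,-2.5,0],[0,0,-2.5,0]]}}

```text
time: 36.3
tool_pos: [438.4, -91.1, 256.6]
eef_rot: [-3.006, 0.137, -0.814]
contact_force: [-0.0, 0.3, -0.1]
width: 0.446
```

```bash
python3 st.py
python3 - <<'E'
from h import *
im=read_camera('side');it=read_camera('top')
a=cv2.resize(im[200:450,260:440],(400,556),interpolation=cv2.INTER_CUBIC);b=cv2.resize(it[190:290,250:368],(400,338),interpolation=cv2.INTER_CUBIC)
cv2.imwrite('pics/s10.png',np.hstack([a,np.vstack([b,np.zeros((218,400,3),np.uint8)])]))
E
```

```text
[-0.423 -0.566  2.361  0.274  0.876  1.113] [438.4 -91.1 256.6] 36.3 [[0.86, -0.079, 0.505], [-0.091, -0.996, 0.0], [0.503, -0.046, -0.863]]
```

View pics/s10.png

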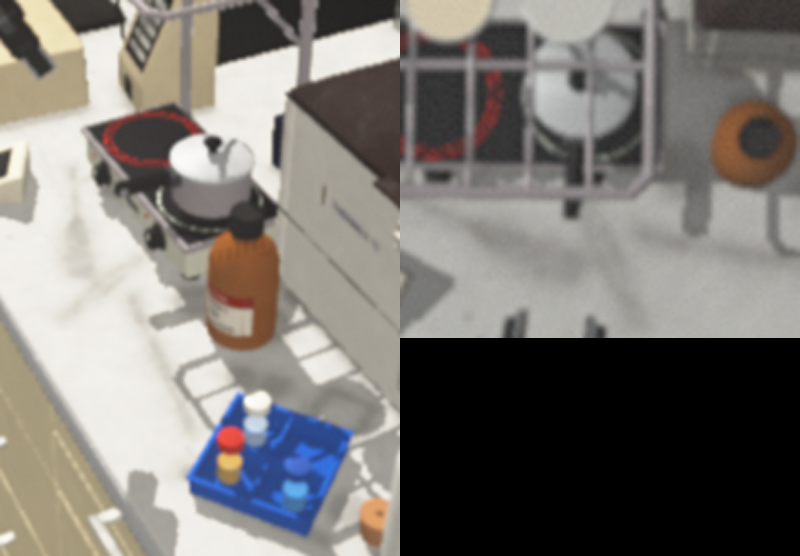

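The pan stands in the white ring with its knob at (213,142) in the crop, or (355.9,263.9) full frame. All vials are upright, and the bottle and timer haven't moved.

```bash
python3 -c "
from h import *
print(onz('side',(355.9,263.6),125),onz('top',(302.8,213.4),125));finish_job()"
```

```text
[ 613.65418499 -101.80973099  125.        ] [612.46324199 -98.81389729 125.        ]
the job is handed in; nothing more can be done
```

The job is done and handed in, at about 36 s on the robot's clock; the hand-in gave no verdict.

- **Lean:** The moves cannot tilt the tool directly. I got the 30° lean by repeatedly commanding poses just beyond reach above the hotplate.
- **Vial:** I took the blue-capped vial from under the shelf. I set it down once and regripped it with the wrist turned 180°, because joint 6 would have hit its limit at the crate. It now stands in the crate's empty right-hand cell; a brief contact force of about 8 N showed it had reached the floor.
- **Pan:** I gripped the handle and slid the pan about 120 mm along the glass, with the gripper staying level within about 1 mm. Then I let go and backed out along the tool axis.

**Last checks:**
- **Pan position:** The pan's knob measured (613.7, −101.8) from the side camera and (612.5, −98.8) from the top one. The ring centre is about (612, −98.5), so the pan is 1–4 mm off against the 13 mm allowed. The two views differ by about 3 mm, roughly the calibration error.
- **Other objects:** All three vials look upright. The bottle and timer look unmoved, though I did not measure either of them again.
- **Arm:** It is clear of everything, with about zero force on the tool.

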